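Turn the target block in the vise and hold the viewer's mirror on it

ROBOT

A 6-joint arm with a two-finger parallel gripper is mounted at the origin on a cart in front of the work surface, level with it; the furniture and walls round the work are solid. World frame = base frame: x ahead of the robot, y to its left, z up, the work surface at z = 0. Lengths are in m, angles in degrees, forces in N, time in s.
With the tool pointing down it reaches from about 0.325 to 0.775 m from the base axis. Payload 9.3 kg.
Tool frame: the origin (TCP) lies on the mounting face of the last link; the fingertips stand 173 mm ahead of it and the grasp point (between the pads) lies 155 mm ahead of it; z points along the fingers, y is the line along which they close (so a half turn about z gives the same grasp; the last joint's range is limited). The gripper opens to 85 mm and grips with 20 to 120 N. Pads are 22 mm wide; open, the fingers measure 114 mm over their backs; the gripper's body (76 mm by 85 mm) begins 54 mm behind the grasp point. The pads swing forward as they close: fully open they stand 13 mm farther back than shut.
Start: joints at [-81.337, 14.817, 1.232, 76.415, 0, 81.257], TCP at [0.165, -0.525, 0.405] pointing down, gripper open.
Joint ranges: [-174.27, 174.27], [-52.1, 104.24], [-59.71, 78.15], [-110.17, 111.67], [-87.03, 83.33], [-180, 180]. Speed limits (degrees/s): [127.2, 127.2, 159.86, 180, 180, 180].

INTERFACE

Orientations are given as [roll, pitch, yaw] about the fixed x, y, z axes, in that order (R = Rz(yaw) Ry(pitch) Rx(roll)).
In Python, from station import arm gives the robot as it stands. The module is installed in compiled form; this text tells all that it offers. Calls block until the motion is done:
- arm.movep(position, orientation): joint-space move of the TCP to a pose.
- arm.move_l(position, v=0.15, attitude=None, stop_force=None): straight line of the TCP; attitude=None keeps the orientation; v is the mean speed in m/s. With stop_force (N) it stops when the force on the tool has changed by that much, and returns True; else False.
- arm.move_j(angles): joint-space move.
- arm.command_gripper(opening, grip_force=None): opening from 0.0 (shut) to 1.0 (fully open); grip_force is the grip in N (None keeps the last); returns when the fingers have stopped.
- arm.dwell(seconds).
- arm.ik(position, orientation): joint angles nearest the present ones, or None.
- arm.observe(): the state.
- arm.get_image(name): name is "side" or "top"; returns a dict with "color" (384x512x3 uint8, red, green, blue), "z_map" (384x512 float32, m along the optical axis (not along the pixel's ray), 0 where there is no reading), "vfov" (degrees; the focal length in pixels is half the picture's height over the tangent of half this angle, whatever the lens; pixels are square), "cx", "cy" (the principal point, pixels), "rvec" (rotation vector, rad) and "tvec" (3), from world to camera coordinates, as OpenCV has them. Camera axes: x right, y down, z forward; pixel columns grow to the right and rows downward; lengths in m; the calibration is good to about 2 mm. A picture is of the moment at which its call begins.
A pose or a line that the arm cannot do raises arm.IKError and nothing moves.
- arm.job_done(): hands the job in; it is judged then, once.
The state is a dict: "clock": time; "joints": joint angles; "qvel": joint speeds; "tau": joint torques, N m; "ee_pos": TCP position; "ee_rot": TCP orientation; "wrist_force": force on the tool from outside, world axes, zero at the start; "torque": the same for the moment, N m; "gripper_width": opening from 0.0 (shut) to 1.0 (fully open); "finger_force": force on a finger pad.
Only numpy, scipy, OpenCV 4.12 (cv2) and the standard library are available. Lean on these libraries where they do the work, as an engineer would, in place of code of your own. Each camera call takes 0.05 s, during which the arm holds its last target. There are 200 camera calls.

TASK

Slide the vise jaw back, take the alignment block out and clamp it again, turned a quarter turn so that its side with the ring-and-cross mark looks towards the mirror viewer: standing on the vise bed, square against the fixed jaw, in the middle of the jaw width, with the sliding jaw closed up to it. Then grip the bar on top of the sprung mirror head and turn it until the viewer's line of sight falls inside the mark's ring, so that the mark shows in the camera. The mirror springs back when let go, so finish still holding the bar at that angle; leave the cup, the timer and the carton where they stand.

Things in the scene. Friction and masses are not known exactly. Their poses are not given: they have to be found in the camera images.
- vise: Slide-jaw vise fixed on the counter, right. Origin on the counter; x along jaw travel (away from the robot), y to the viewer's side, z up. Grey bed x -80 to 125 mm, 80 wide, top at z 12. Fixed steel jaw at the robot's end: face at x -15 looking to +x, 62 wide, 26 thick. Sliding jaw: 54 wide, 40 long, face at x 15.3 mm + joint value. Both jaw tops at z 46.
- vise_jaw (a joint): Travel of the sliding jaw, 0 to 0.040 m, growing as it opens (to the vise's +x). 0 at the start, closed on the block's 30 mm thickness; about 0.010 when closed on the block's 40 mm width. Slides with about 3 N of friction and stays where it is left.
- jaw_tab (a point): Middle of the upright aluminium tab on the sliding jaw, at x 46 mm + joint value, y 0, z 66 in the vise's frame and axes: 10 mm across (y), 24 mm long (x), reaching from 46 to 87 mm above the counter. Pinch it across its 10 mm from above to slide the jaw.
- block: Loose aluminium block, 30 (x) x 40 (y) x 72 mm high (z), 0.2 kg. Origin at the centre of its underside. Starts upright on the vise bed between the jaws, axes parallel to the vise's, marked side (-x) against the fixed jaw. Once turned, its 40 mm width lies between the jaws, its centre at vise x 5 mm. Its top 38 mm stand above the jaws.
- mark (a point): Centre of the mark on the block's -x side, 54 mm above its underside (66 mm above the counter when seated): a white disc 27 mm across with a black ring, 23 mm across, and a cross. Block's axes: -x points out of the marked side.
- viewer: Mirror viewer fixed on the counter, left: grey base 84 x 84 x 30 mm with a camera looking straight up; on it the black turning mirror head (62 mm across, top at 98 mm) with a mirror at 45 degrees. Origin on the counter, on the head's vertical axis. The line of sight leaves the head level, along the base's +x when the head joint is 0.
- mirror_head (a joint): Turn of the mirror head in rad, 0 to 1.75, growing clockwise seen from above. A spring of 0.06 N m/rad turns it back to 0 when let go. The line of sight points along (base yaw - this value).
- mirror (a point): Centre of the mirror, on the head's axis, 66 mm above the counter. Its +x axis is the line of sight (horizontal, out of the head's open side), z up; turns with the head.
- grip_bar (a point): Middle of the aluminium grip bar on top of the mirror head, on the head's axis, 114 mm above the counter: 46 mm long along the line of sight, 10 mm thick, from 98 to 130 mm above the counter. Same axes as the mirror.
- cup: Bystander: specimen cup with screw lid, 69 mm across, 68 mm high; origin at the centre of its underside. Leave it.
- timer: Bystander: flat bench timer 66 x 66 x 16 mm; origin at the centre of its underside. Leave it.
- carton: Bystander: small carton 36 x 52 x 62 mm; origin at the centre of its underside. Leave it.
Mind the look-alikes: they are no part of the job. Leave any red or yellow look-alike of the block alone.

How it is judged:
By the outcome, as a careful person would: the job done as asked, in the order asked, and still so for the second after the job is handed in, while the arm keeps its last pose, push and grip.
It also fails if it takes over 67 s, if anything falls off the work surface, if the arm or the gripper's body presses on something with over 40 N, if the wrist force passes 120 N, or if a joint passes its speed limit or range.

## Working session

There is one attempt and no reset: what is moved stays moved. The work goes in short steps, each a Python script; the robot and the scene stay as the last script left them, time stands still between calls to the robot, and variables do not carry over. Pictures are saved under pics/ and viewed, at most 10 in all, crops included, and the job is handed in when it is done.

```bash
mkdir -p pics; cat > h.py <<'E'
import numpy as np, cv2
from station import arm
def grab(n,save=None):
    im=arm.get_image(n); 
    if save: cv2.imwrite(f'pics/{save}.png',im['color'][:,:,::-1])
    return im
def cloud(im):
    H,W=im['z_map'].shape; f=H/2/np.tan(np.radians(im['vfov']/2))
    v,u=np.mgrid[:H,:W]; z=im['z_map'].astype(float)
    P=np.stack([(u-im['cx'])/f*z,(v-im['cy'])/f*z,z],-1)
    R=cv2.Rodrigues(np.array(im['rvec'],float))[0]
    W_=(P-np.array(im['tvec'],float).ravel())@R
    W_[z==0]=np.nan
    return W_
E
python3 - <<'E'
from h import *
for n in('top','side'):
    im=grab(n,n+'0'); np.savez(n+'0',P=cloud(im),c=im['color'])
    print(n,im['vfov'],im['cx'],im['cy'],np.ravel(im['rvec']),np.ravel(im['tvec']))
print(arm.observe())
E
```

```text
top 56.995893929398285 256.3830751849393 190.54637296517234 [ 2.13612219 -2.17046707  0.13668165] [-0.01753862  0.58429073  0.88969804]
side 56.998966279231134 256.7558762795858 186.66464851798713 [ 0.51963617 -2.5019502   1.42802459] [0.52919797 0.19649809 0.70220957]
{'clock': 0.1, 'joints': array([-8.13395533e+01,  1.48466436e+01,  1.19517545e+00,  7.64157075e+01,
       -3.44152312e-04,  8.12550703e+01]), 'qvel': array([-0.00138936, -0.04819975,  0.03013075,  0.07570724, -0.00602076,
        0.05958878]), 'tau': array([ 5.55376260e-03, -5.56695557e+01,  3.45066154e+01,  1.16790069e-02,
       -1.55002880e-06, -2.62440821e-06]), 'ee_pos': array([ 0.1644952 , -0.52477893,  0.40414231]), 'ee_rot': array([-1.79933553e+02, -9.87296015e-03,  1.74053709e+01]), 'wrist_force': array([-0.4029259 , -0.30990677,  0.61355364]), 'torque': array([-0.00975508,  0.01417723, -0.00060882]), 'finger_force': 0.0, 'gripper_width': 0.9983667615303387}
```

View pics/top0.png

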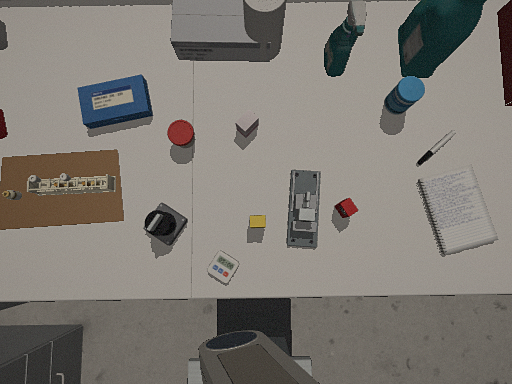

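View pics/side0.png

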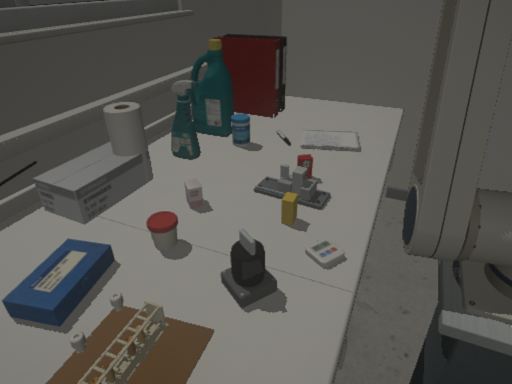

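The top view shows the viewer at (165,224), the vise at (304,208) with its tab at (307,198), the yellow look-alike at (258,222) and the red one at (346,208). The timer is at (223,266), the cup at (181,133) and the carton at (247,125). The side view shows the same layout. Next I measure them from the depth data.

```bash
python3 - <<'E'
from h import *
d=np.load('top0.npz');P=d['P'];c=d['c']
print('counter z',np.nanmedian(P[150:180,200:280,2]))
def rect(name,box,z0,z1):
    u0,v0,u1,v1=box; Q=P[v0:v1,u0:u1].reshape(-1,3); Q=Q[(Q[:,2]>z0)&(Q[:,2]<z1)]
    if len(Q)<4: print(name,len(Q));return
    r=cv2.minAreaRect((Q[:,:2]*1000).astype(np.float32)); print(name,len(Q),np.round(r[0],1),np.round(r[1],1),round(r[2],1),'z',np.round(np.median(Q[:,2]),4), 'mean',np.round(Q[:,:2].mean(0)*1000,1))
V=(283,163,326,252); M=(138,198,192,250)
rect('bed',V,.006,.018);rect('bed any',V,.006,.1);rect('jaws',V,.038,.054);rect('block/tab',V,.075,.1); rect('tab',V,.0855,.1)
rect('base',M,.022,.036);rect('base any',M,.022,.2);rect('head',M,.09,.106);rect('bar',M,.122,.14)
rect('yellow',(244,208,272,236),.03,.1);rect('red',(330,195,362,222),.02,.1);rect('timer',(200,245,245,290),.01,.1)
rect('cup',(160,110,200,150),.05,.1);rect('carton',(230,105,265,142),.05,.1)
np.set_printoptions(linewidth=250)
print((np.nan_to_num(P[165:250:1,288:322,2])*1000).astype(int)[::2])
E
```

```text
counter z 0.00044687388723238747
bed 1376 [ 539.5 -152.7] [ 80.5 204.8] 85.1 z 0.0126 mean [ 543.3 -150.1]
bed any 2269 [ 539.5 -152.7] [ 80.5 204.8] 85.1 z 0.0147 mean [ 536.7 -149.7]
jaws 519 [ 523.9 -150. ] [61.6 95.2] 86.6 z 0.0467 mean [ 521.3 -149.8]
block/tab 241 [ 538.9 -149.4] [39.1 72.2] 88.6 z 0.0843 mean [ 525.1 -150. ]
tab 64 [ 539.2 -154.9] [37.8 68.8] 73.8 z 0.0869 mean [ 538.9 -152.3]
base 480 [501.8 215.1] [83.1 84.6] 56.3 z 0.0301 mean [501.8 199.2]
base any 1068 [501.8 215.1] [83.1 84.6] 56.3 z 0.0721 mean [501.1 205.4]
head 387 [502.  214.7] [59.6 60.5] 87.2 z 0.0983 mean [501.7 213. ]
bar 92 [502.5 215.6] [10.5 44.1] 57.1 z 0.1297 mean [501.8 214.8]
yellow 202 [502.9 -28.6] [37.7 30. ] 89.4 z 0.072 mean [502.7 -28.5]
red 266 [ 535.1 -257.8] [39.6 30.7] 32.5 z 0.0714 mean [ 533.7 -254.3]
timer 635 [388.   64.7] [65.7 65.6] 57.2 z 0.0166 mean [388.   64.4]
cup 545 [736.  167.9] [68.2 66. ] 27.4 z 0.0679 mean [735.4 167.8]
carton 301 [768.2  -4.6] [37.1 53.4] 45.7 z 0.062 mean [766.8  -4.4]
[[ 0  1  0 ...  1  0  0]
 [ 0  0 -1 ...  3  0  0]
 [ 0 -1  0 ...  2  1  1]
 ...
 [13  9 12 ...  3  1  0]
 [-1 -1  0 ...  2  0 -1]
 [ 1 -1 -1 ... -2  0  0]]
```

```bash
python3 - <<'E'
import cv2,numpy as np
a=cv2.imread('pics/top0.png');s=cv2.imread('pics/side0.png')
f=lambda i,x,y:cv2.resize(i[y:y+100,x:x+100],(400,400),interpolation=cv2.INTER_CUBIC)
cv2.imwrite('pics/c0.png',np.hstack([f(a,255,160),f(s,240,150)]))
E
```

```text
(no output)
```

View pics/c0.png

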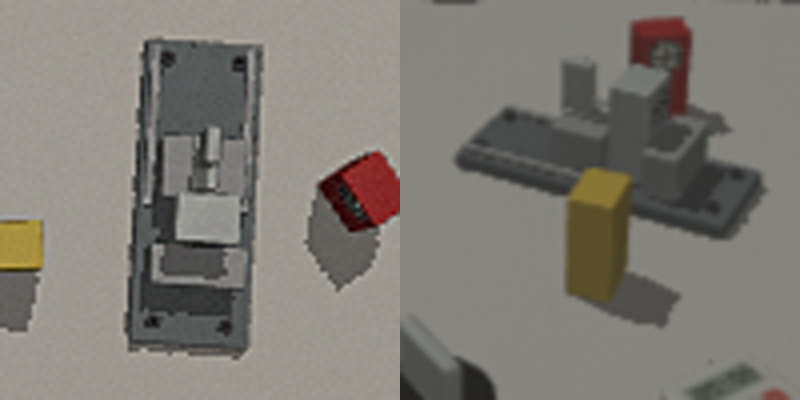

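The crop agrees with the numbers: fixed jaw nearest the robot, then the block, then the tab. The vise yaw is about -4.9° and its origin about (0.517, -0.150). I refine the block and yellow positions, then pinch the tab.

```bash
cat >> h.py <<'E'
VY=-4.9; VO=np.array([.517,-.1504])
def vw(x,y=0):
    a=np.radians(VY); return VO+np.array([x*np.cos(a)-y*np.sin(a),x*np.sin(a)+y*np.cos(a)])
def pose(xy,zg): return [float(xy[0]),float(xy[1]),zg+.155]
def st(t=''):
    o=arm.observe(); print(t,round(o['clock'],2),np.round(o['ee_pos'],4),np.round(o['ee_rot'],1),'F',np.round(o['wrist_force'],1),'w',round(o['gripper_width'],3),'ff',round(o['finger_force'],1),flush=True); return o
E
python3 - <<'E'
from h import *
d=np.load('top0.npz');P=d['P'];c=d['c'].astype(int)
def cl(name,box,z0,z1,pred=None):
    u0,v0,u1,v1=box;m=np.zeros(P.shape[:2],np.uint8);m[v0:v1,u0:u1]=1
    m&=((P[...,2]>z0)&(P[...,2]<z1)).astype(np.uint8)
    n,l,s,_=cv2.connectedComponentsWithStats(m,connectivity=4)
    for i in range(1,n):
        if s[i,4]<25: continue
        Q=P[l==i][:,:2]*1000; r=cv2.minAreaRect(Q.astype(np.float32)); a=np.radians(VY)
        D=np.array(r[0])/1000-VO; print(name,s[i,4],np.round(r[0],1),np.round(r[1],1),round(r[2],1),'vise',np.round(1000*np.array([D[0]*np.cos(a)+D[1]*np.sin(a),-D[0]*np.sin(a)+D[1]*np.cos(a)]),1))
V=(283,163,326,252)
cl('block',V,.078,.0855);cl('tab',V,.08,.095);cl('jaw',V,.04,.052);cl('yellow',(244,208,272,236),.068,.08)
ds=np.load('side0.npz');Ps=ds['P']
P=Ps; cl('yellow side view',(275,185,305,230),.068,.08); cl('side blk',(255,155,335,215),.079,.095)
arm.command_gripper(1.0,40)
y=VY+180
arm.movep(pose(vw(.047),.16),[180,0,y]); st()
arm.move_l(pose(vw(.047),.070),v=.15,stop_force=15); st('down')
arm.command_gripper(0,40); o=st('grip')
E
```

```text
block 161 [ 517.7 -149.7] [37.4 29.9] 88.6 vise [0.6 0.7]
tab 41 [ 563.1 -154.2] [ 9.8 23.2] 78.4 vise [46.2  0.2]
tab 195 [ 517.7 -149.6] [37.7 29.9] 88.6 vise [0.6 0.8]
jaw 256 [ 552.6 -153.6] [54.3 37.3] 85.8 vise [35.8 -0.1]
jaw 247 [ 489.4 -148.3] [62.  26.3] 83.8 vise [-27.7  -0.2]
yellow 192 [502.9 -28.5] [37.6 30. ] 89.4 vise [-24.5 120.2]
yellow side view 123 [501.9 -24.7] [29.1 41.2] 2.1 vise [-25.8 124. ]
side blk 40 [ 561.6 -149.8] [12.1 23.8] 81.3 vise [44.4  4.4]
side blk 107 [ 515.5 -146.1] [41.7 30. ] 85.2 vise [-1.8  4.2]
 2.31 [ 0.5637 -0.1551  0.3151] [-180.    0.  175.] F [ 0.2  0.  -0.1] w 0.998 ff 0.0
down 3.06 [ 0.5641 -0.1548  0.2257] [-1.800e+02  1.000e-01  1.751e+02] F [-0.4  0.2  0.3] w 0.998 ff 0.0
grip 3.73 [ 0.5639 -0.1537  0.2253] [179.9   0.  175.1] F [1.4 5.  3.8] w 0.105 ff 42.4
```

```bash
python3 - <<'E'
from h import *
a=np.radians(VY); dv=np.array([np.cos(a),np.sin(a),0])
p=np.array(arm.observe()['ee_pos'])
arm.move_l(list(p+dv*.039),v=.06,stop_force=40); st('slid')
arm.command_gripper(.6); q=np.array(st('rel')['ee_pos'])
arm.move_l([q[0],q[1],.33],v=.25)
np.savez('m.npz',p=p,q=q)
b=p-dv*.047
arm.move_l([b[0],b[1],.33],v=.25); arm.command_gripper(1.0)
arm.move_l([b[0],b[1],.226],v=.15,stop_force=15); st('at block')
grab('side','side1')
arm.command_gripper(0,40); st('grip')
E
```

```text
slid 4.53 [ 0.6033 -0.1569  0.2253] [1.800e+02 1.000e-01 1.751e+02] F [2.9 4.6 0.7] w 0.104 ff 42.0
rel 5.01 [ 0.6027 -0.1572  0.2253] [-180.    -0.   175.1] F [0.5 0.8 0.8] w 0.604 ff 0.0
at block 7.35 [ 0.5173 -0.1498  0.2267] [-1.800e+02  1.000e-01  1.751e+02] F [ 0.6 -0.3  0.3] w 1.005 ff 0.0
grip 7.88 [ 0.5171 -0.1497  0.2265] [-180.     0.   175.1] F [-0.3  0.8  5.6] w 0.463 ff 40.9
```

View pics/side1.png

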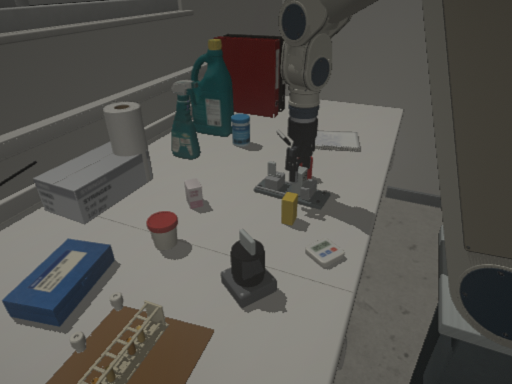

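The block is gripped at 39.4 mm, as expected for its 40 mm width. Now I lift it, turn it -90°, lower it, seat it against the fixed jaw and release.

```bash
python3 - <<'E'
from h import *
a=np.radians(VY); dv=np.array([np.cos(a),np.sin(a),0])
g=np.array(arm.observe()['ee_pos']); np.save('g.npy',g)
arm.move_l([g[0],g[1],.310],v=.2); st('up')
t=g+dv*.010
arm.movep([t[0],t[1],.310],[180,0,VY+90]); st('turned')
arm.move_l([t[0],t[1],.250],v=.2,stop_force=15)
print(arm.move_l([t[0],t[1],g[2]+.002],v=.05,stop_force=8)); st('low')
e=t-dv*.012
print(arm.move_l([e[0],e[1],g[2]+.002],v=.02,stop_force=6)); o=st('contact')
print('vise x travel from g',(np.array(o['ee_pos'])-g)@dv)
c=o['ee_pos']
print(arm.move_l([c[0],c[1],g[2]-.003],v=.02,stop_force=6)); st('down')
grab('top','top2');grab('side','side2')
E
```

```text
up 8.45 [ 0.5169 -0.1496  0.309 ] [180.   -0.  175.1] F [-0.1  0.9 -1.9] w 0.466 ff 41.6
turned 9.86 [ 0.527  -0.1506  0.3094] [-179.9   -0.    85.2] F [-0.6  0.4 -2.4] w 0.463 ff 41.6
False
low 10.89 [ 0.5271 -0.1506  0.2284] [-180.    -0.    85.1] F [ 0.6 -0.4 -0.9] w 0.462 ff 41.6
True
contact 11.29 [ 0.5214 -0.1502  0.2286] [179.9  -0.   85.1] F [ 2.1  0.4 -0. ] w 0.46 ff 43.1
vise x travel from g 0.004323485598488223
True
down 11.51 [ 0.5218 -0.1503  0.2264] [179.9   0.   85.1] F [ 0.8 -0.2  4.3] w 0.46 ff 43.8
```

```bash
python3 - <<'E'
from h import *
a=np.radians(VY); dv=np.array([np.cos(a),np.sin(a),0])
m=np.load('m.npz');q=m['q'];p=m['p']
arm.command_gripper(.65); c=np.array(st('rel')['ee_pos'])
arm.move_l([c[0],c[1],.325],v=.2)
arm.movep([q[0],q[1],.325],[180,0,VY+180])
arm.move_l(list(q),v=.15,stop_force=15); arm.command_gripper(0,40); s=np.array(st('tab')['ee_pos'])
e=s-dv*.036
print(arm.move_l(list(e),v=.04,stop_force=14)); o=st('closed'); print('travel',(o['ee_pos']-s)@dv,'joint~',(o['ee_pos']-p)@dv)
arm.command_gripper(.6); o=st('rel')['ee_pos']
arm.move_l([o[0],o[1],.36],v=.25)
h=o-dv*.0
arm.movep([.42,.05,.42],[180,0,150]); 
for n in('top','side'):
    im=grab(n,n+'3'); np.savez(n+'3',P=cloud(im),c=im['color'])
t=cv2.imread('pics/top3.png');s=cv2.imread('pics/side3.png')
f=lambda i,x,y:cv2.resize(i[y:y+100,x:x+100],(400,400),interpolation=cv2.INTER_CUBIC)
cv2.imwrite('pics/c3.png',np.hstack([f(t,255,160),f(s,240,130)]))
st()
d=np.load('top3.npz');P=d['P']
V=np.zeros(P.shape[:2],bool);V[163:252,283:326]=1
for z0,z1 in((.078,.095),(.04,.052)):
    n,l,ss,_=cv2.connectedComponentsWithStats((V&(P[...,2]>z0)&(P[...,2]<z1)).astype(np.uint8),connectivity=4)
    for i in range(1,n):
        if ss[i,4]<25: continue
        r=cv2.minAreaRect((P[l==i][:,:2]*1000).astype(np.float32)); D=np.array(r[0])/1000-VO
        print(z0,ss[i,4],np.round(r[0],1),np.round(r[1],1),round(r[2],1),'vise mm',np.round(1000*np.array([D[0]*np.cos(a)+D[1]*np.sin(a),-D[0]*np.sin(a)+D[1]*np.cos(a)]),1))
E
```

```text
rel 11.91 [ 0.5216 -0.1502  0.2258] [180.   -0.   85.1] F [-0.6 -0.   0.9] w 0.649 ff 0.0
tab 15.21 [ 0.6028 -0.1569  0.226 ] [1.800e+02 1.000e-01 1.751e+02] F [-0.2  4.6  5.3] w 0.109 ff 42.2
True
closed 15.95 [ 0.5725 -0.1542  0.226 ] [180.    0.2 175.1] F [3.3 0.3 0.7] w 0.114 ff 43.3
travel -0.030445898219925646 joint~ 0.008603143382883639
rel 16.43 [ 0.5728 -0.1539  0.2258] [1.799e+02 1.000e-01 1.751e+02] F [-0.2 -0.4  0.2] w 0.597 ff 0.0
 18.23 [0.4209 0.0494 0.4193] [-1.8e+02 -1.0e-01  1.5e+02] F [-0.  -0.8 -0.5] w 0.6 ff 0.0
0.078 43 [ 573.2 -155.5] [10.5 23.4] 85.0 vise mm [56.4 -0.2]
0.078 206 [ 522.5 -151.1] [30.3 39.7] 88.4 vise mm [ 5.6 -0.3]
0.04 266 [ 558.3 -154. ] [54.  47.8] 86.8 vise mm [41.5 -0.1]
0.04 253 [ 492.5 -148.5] [62.3 32.5] 83.8 vise mm [-24.6  -0.2]
```

View pics/c3.png

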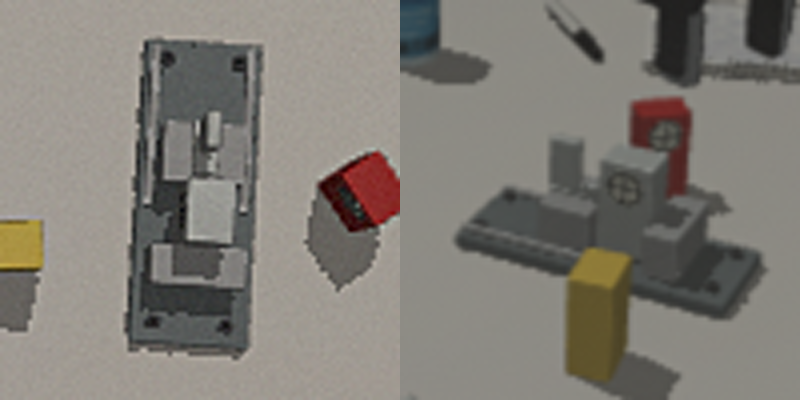

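View pics/top3.png

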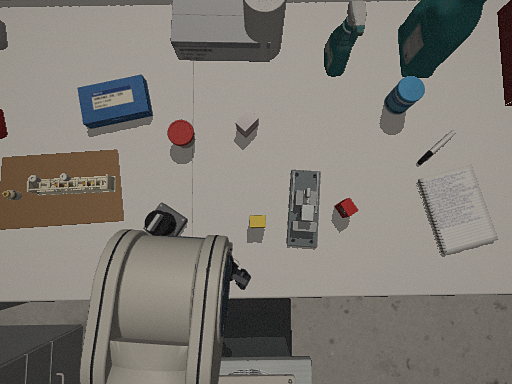

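The close-up shows the block turned with its mark facing the viewer, square against the fixed jaw (vise x 5.6, y -0.3 mm) and the jaw closed on it (tab at 56.4 mm). The yellow look-alike just touches the straight line to the mark's centre. I'll aim about 7 mm to the far side of centre, still inside the ring, so that the ray clears it.

```bash
python3 - <<'E'
from h import *
B=[.502,.215]; T=180-85.3
print(arm.ik(pose(B,.12),[180,0,147.1]),arm.ik(pose(B,.12),[180,0,T]))
arm.command_gripper(.7)
arm.movep(pose(B,.20),[180,0,147.1]); st()
print(arm.move_l(pose(B,.121),v=.12,stop_force=10)); st('down')
arm.command_gripper(0,60); o=st('grip'); print(o['torque'])
p=o['ee_pos']
arm.movep(pose(B,.121),[180,0,120]); st()
arm.movep(pose(B,.121),[180,0,T]); arm.dwell(.5); o=st('turned'); print(o['torque'],'sight',o['ee_rot'][2]-180, o['joints'])
for n in('top','side'):
    im=grab(n,n+'4'); np.savez(n+'4',P=cloud(im),c=im['color'])
s=cv2.imread('pics/side4.png')
cv2.imwrite('pics/c4.png',cv2.resize(s[150:310,190:350],(600,600),interpolation=cv2.INTER_CUBIC))
E
```

```text
[ 14.3790913   18.45769578 -13.19631784  58.34598638   0.
  47.2790913 ] [ 14.3790913   18.45769578 -13.19631784  58.34598638   0.
  99.6790913 ]
 19.28 [0.5018 0.2145 0.3552] [-180.     0.   147.1] F [-1.  -0.2  0.5] w 0.702 ff 0.0
False
down 20.09 [0.5023 0.2147 0.2769] [1.799e+02 1.000e-01 1.471e+02] F [-0.4  0.3 -0.3] w 0.698 ff 0.0
grip 20.6 [0.5027 0.2159 0.2767] [179.8   0.  147.1] F [3.4 7.8 0.9] w 0.103 ff 61.7
[ 1.22354615 -0.44302171 -0.55126746]
 21.12 [0.5023 0.2157 0.2766] [179.9  -0.  120. ] F [1.1 5.6 3.3] w 0.106 ff 61.4
turned 22.12 [0.502  0.2156 0.2766] [ 1.799e+02 -1.000e-01  9.500e+01] F [-1.3  5.   4.7] w 0.106 ff 61.7
[0.90701773 0.53779403 0.05229724] sight -85.02117530253499 [ 1.44182979e+01  1.83773358e+01 -1.30584428e+01  5.84970756e+01
  8.52182791e-02  9.94395665e+01]
```

View pics/c4.png

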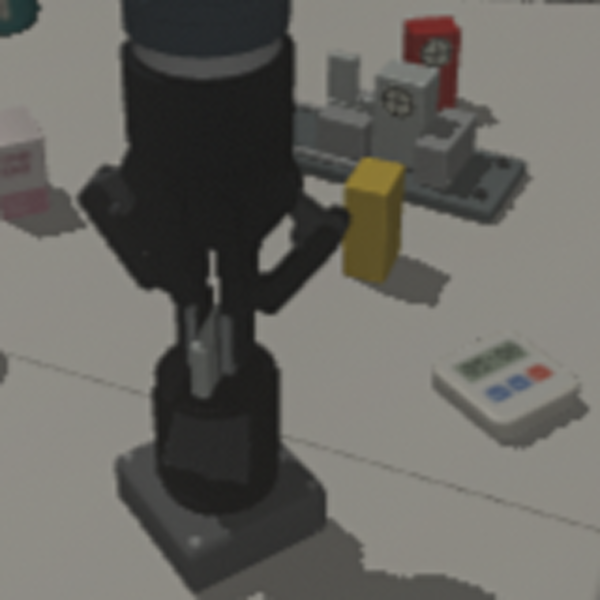

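The picture shows the bar held and the head turned towards the block, with the bystanders undisturbed. The sight line is at -85.02°, about 0.45° past my aim, so I correct it.

```bash
python3 - <<'E'
from h import *
B=[.502,.2148]
arm.movep(pose(B,.121),[180,0,94.25]); arm.dwell(.6); o=st(); y=o['ee_rot'][2]
if abs(y-94.55)>.12:
    arm.movep(pose(B,.121),[180,0,94.25+94.55-y]); arm.dwell(.6); o=st()
p=o['ee_pos'];t=np.radians(o['ee_rot'][2]-180)
for ax in((.502,.215),p[:2]):
    f=lambda Y: ax[0]+(Y-ax[1])/np.tan(t)
    print('sight',np.degrees(t),'x at mark',f(-.136),'at yellow near/far',f(-.0095),f(-.0476))
print(o['torque'])
E
```

```text
23.07 [0.502  0.2155 0.2766] [ 1.799e+02 -1.000e-01  9.450e+01] F [-1.3  7.1  4.9] w 0.104 ff 61.7
sight -85.4603839007647 x at mark 0.5298685080605184 at yellow near/far 0.5198247295144911 0.5228497726971286
sight -85.4603839007647 x at mark 0.5298815677499562 at yellow near/far 0.5198377892039289 0.5228628323865664
[1.14513633 0.50586553 0.05221001]
```

```bash
python3 -c "
from station import arm
print(arm.job_done())"
```

```text
the job is handed in; nothing more can be done
None
```

The job is handed in: the block is clamped again a quarter turn round with its mark facing the viewer, and the arm still holds the mirror bar with the sight line by calculation about 6 mm off the mark's centre (inside the ring), clearing the yellow look-alike by an estimated 2 mm; the viewer's own picture was not available to confirm it.

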